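# Put three mixed-up screwdrivers back in their own colour trays

## Task

The three screwdrivers beside the saw have been put back in each other's trays. Using the spare white tray (or another free spot) on the way, change them round so that each one lies in the tray of its own handle colour, flat on the floor between the rails with its whole handle on the tray and the handle end still towards the robot. Do not knock over or push aside the screw jar, the glue bottle or the tape measure.

Things in the scene. Friction and masses are not known exactly. Their poses are not given: they have to be found in the camera images.
- driver_red: Loose screwdriver, red handle, steel shaft, 228 mm long, about 90 g, lying level in a tray. Origin: on its underside, midway along; z up, +y along it towards the handle end. Handle 28 mm wide (x), 28 mm high, 96 mm long, centred 66 mm from the origin along +y; the driver balances within it. Shaft 6 mm thick, towards -y, its axis 14 mm up. Grasp the handle from above across x.
- driver_amber: Loose screwdriver, yellow handle, steel shaft, 198 mm long, about 90 g, lying level in a tray. Origin: on its underside, midway along; z up, +y along it towards the handle end. Handle 28 mm wide (x), 28 mm high, 96 mm long, centred 51 mm from the origin along +y; the driver balances within it. Shaft 6 mm thick, towards -y, its axis 14 mm up. Grasp the handle from above across x.
- driver_black: Loose screwdriver, black handle, steel shaft, 183 mm long, about 90 g, lying level in a tray. Origin: on its underside, midway along; z up, +y along it towards the handle end. Handle 28 mm wide (x), 28 mm high, 96 mm long, centred 43.5 mm from the origin along +y; the driver balances within it. Shaft 6 mm thick, towards -y, its axis 14 mm up. Grasp the handle from above across x.
- tray_red: Low tray of bright red plastic, screwed to the table, 56 mm wide (x), 140 mm long (y): floor 5 mm above the table between two rails 10 mm high, 6 mm thick, 44 mm apart; ends open. Origin: centre of its underside, at table height; z up; +y is the end nearer the robot, where handle ends point; shafts stick out beyond the -y end.
- tray_yellow: Low tray of yellow plastic, screwed to the table, 56 mm wide (x), 140 mm long (y): floor 5 mm above the table between two rails 10 mm high, 6 mm thick, 44 mm apart; ends open. Origin: centre of its underside, at table height; z up; +y is the end nearer the robot, where handle ends point; shafts stick out beyond the -y end.
- tray_black: Low tray of black plastic, screwed to the table, 56 mm wide (x), 140 mm long (y): floor 5 mm above the table between two rails 10 mm high, 6 mm thick, 44 mm apart; ends open. Origin: centre of its underside, at table height; z up; +y is the end nearer the robot, where handle ends point; shafts stick out beyond the -y end.
- tray_white: Low tray of white plastic (the spare, empty at the start), screwed to the table, 56 mm wide (x), 140 mm long (y): floor 5 mm above the table between two rails 10 mm high, 6 mm thick, 44 mm apart; ends open. Origin: centre of its underside, at table height; z up; +y is the end nearer the robot, where handle ends point; shafts stick out beyond the -y end.
- screw_jar: Bystander: glass jar of brass screws with a pale lid, 62 mm across and 91 mm high, loose; origin at the centre of its underside.
- glue_bottle: Bystander: yellow glue bottle with a red nozzle, 62 mm by 49 mm and 187 mm high, loose; origin at the centre of its underside.
- tape_measure: Bystander: yellow and black tape measure, 33 by 94 by 63 mm high, loose; origin at the centre of its underside.

How it is judged (in metres and radians):
At the end, for the whole second after the job is handed in: Each driver is released and at rest in the tray of its own handle colour: handle between the rails, flat on the tray floor (within 5 mm), its centre within 22 mm of the tray centre along the tray, aligned with the tray within 0.2 rad, handle towards the end nearer the robot (x of driver_red in the frame of tray_red between -0.0206 and 0.0206 m and y of driver_red in the frame of tray_red between -0.088 and -0.044 m and z of driver_red in the frame of tray_red between 0.001 and 0.01 m and angle between each of driver_red, driver_amber, driver_black's own z axis and vertical below 0.12 rad and angle between the y axis of driver_red and the y axis of tray_red, either way round below 0.2 rad and linear speed of each of driver_red, driver_amber, driver_black below 0.02 m/s and angular speed of each of driver_red, driver_amber, driver_black below 0.2 rad/s and x of driver_amber in the frame of tray_yellow between -0.0182 and 0.0182 m and y of driver_amber in the frame of tray_yellow between -0.073 and -0.029 m and z of driver_amber in the frame of tray_yellow between 0.001 and 0.01 m and angle between the y axis of driver_amber and the y axis of tray_yellow, either way round below 0.2 rad and x of driver_black in the frame of tray_black between -0.017 and 0.017 m and y of driver_black in the frame of tray_black between -0.0655 and -0.0215 m and z of driver_black in the frame of tray_black between 0.001 and 0.01 m and angle between the y axis of driver_black and the y axis of tray_black, either way round below 0.2 rad); the robot touches nothing.
It fails at once if the screw jar is pushed more than 25 mm or knocked over (distance of screw_jar from where it was at the start of the episode above 0.025 m or angle between screw_jar's own z axis and vertical above 0.5 rad).
It fails at once if the glue bottle is pushed more than 25 mm or knocked over (distance of glue_bottle from where it was at the start of the episode above 0.025 m or angle between glue_bottle's own z axis and vertical above 0.5 rad).
It fails at once if the tape measure is pushed more than 25 mm or knocked over (distance of tape_measure from where it was at the start of the episode above 0.025 m or angle between tape_measure's own z axis and vertical above 0.5 rad).
It also fails if it takes over 93 s, if anything falls off the work surface, if the arm or the gripper's body presses on something with over 40 N, if the wrist force passes 120 N, or if a joint passes its speed limit or range.

## Robot

A 7-joint arm with a two-finger parallel gripper is mounted at the origin on a cart in front of the work surface, level with it; the furniture and walls round the work are solid. World frame = base frame: x ahead of the robot, y to its left, z up, the work surface at z = 0. Lengths are in mm, angles in rad, forces in N, time in s.
With the tool pointing down it reaches from about 425 to 875 mm from the base axis. Payload 8.4 kg.
Tool frame: the origin (TCP) lies where the fingers leave the gripper's body, on its centre line; the fingertips stand 70 mm ahead of it and the grasp point (between the pads) lies 51 mm ahead of it; z points along the fingers, y is the line along which they close (so a half turn about z gives the same grasp; the last joint's range is limited). The gripper opens to 87 mm and grips with 3 to 60 N. Pads are 19 mm wide; open, the fingers measure 117 mm over their backs; the gripper's body (75 mm by 190 mm) begins 51 mm behind the grasp point.
Start: joints at [1.082, 0.333, 0.04, 1.465, -0.013, 1.343, -0.059], TCP at [246.979, -601.223, 292.246] pointing down, gripper open.
Joint ranges: [-2.58, 2.58], [-0.38, 2.09], [-1.3, 1.39], [0.25, 2.4], [-1.5, 4.64], [0.08, 2.09], [-2.65, 2.65]. Speed limits (rad/s): [2.22, 2.22, 2.79, 2.79, 3.14, 3.14, 3.14].

## Interface

Orientations are given as a 3x3 rotation matrix whose columns are the frame's x, y, z axes.
In Python, from cell import env gives the robot as it stands.
- The arm moves only by the tool step_arm, never from a script. Its arguments are lists of equal length, an entry for each row: "dr": the turn, a rotation vector about the tool's x, y, z in degrees, a list of three; "translation": the shift along the tool's x, y, z in cm, a list of three; "jaw": the opening, from -1 (shut) to 1 (fully open), so that 0 is half open. In form: {"dr": [[rx, ry, rz], ...], "translation": [[tx, ty, tz], ...], "jaw": [jaw, ...]}. A call has 1 to 5 rows; each row shifts and turns the commanded pose from where the row before left it, along the tool's axes as they then stand; what a row does not reach is not made up. A row lasts 1/8 s, in which the tool goes at most 62.5 mm and 10.7 degrees, less where a joint would pass 70% of its speed; a pose out of reach is approached as far as the arm can. A call with a gripper value outside its range is refused whole. The fingers move at their own pace and stop on an object; the grip force is fixed at half the most. Time passes only in rows, so rows that do not move let the fingers close. It gives the time, the measured TCP pose, the force, the opening and the grip force at its end, in the units of the state.
- env.sense(): the state, without advancing time (a new reading comes with each control period).
- env.camera(name): name is "scene" or "top"; returns a dict with "image" (384x512x3 uint8, blue, green, red), "fx", "fy", "cx", "cy" (pixels), "eye" and "attitude" of the camera in the world. Camera axes: x right, y down, z forward; pixel columns grow to the right and rows downward; lengths in mm; the calibration is good to about 2 mm. A picture is of the moment at which its call begins. There is no depth.
- env.close_job(): hands the job in; it is judged then, once.
The state is a dict: "time": time; "joint_pos": joint angles; "qd": joint speeds; "tau": joint torques, N m; "position": TCP position; "tool_rot": TCP orientation; "force": force on the tool from outside, world axes, zero at the start; "wrist_torque": the same for the moment, N m; "gripper_width": finger opening in mm; "gripper_force": force on a finger pad.
Only numpy, scipy, OpenCV 4.12 (cv2) and the standard library are available. Lean on these libraries where they do the work, as an engineer would, in place of code of your own. Each camera call takes 0.05 s, during which the arm holds its last target. There are 200 camera calls.

## Working session

There is one attempt and no reset: what is moved stays moved. The work goes in short steps, Python scripts to look and compute and a tool call to move; the robot and the scene stay as the last step left them, time stands still between calls to the robot, and variables do not carry over. Pictures are saved under pics/ and viewed, at most 14 in all, crops included, and the job is handed in when it is done.

Besides the shell and the picture viewer there is one more tool, called after "Emit:" by a JSON object that holds its "method" and its "body", one argument or row to a line. step_arm: Moves the arm, as the interface text tells. Its arguments: {"type":"object","properties":{"dr":{"type":"array","items":{"type":"array","items":{"type":"number"}}},"translation":{"type":"array","items":{"type":"array","items":{"type":"number"}}},"jaw":{"type":"array","items":{"type":"number"}}},"required":["dr","translation","jaw"]}

```bash
mkdir -p pics; cat > h.py <<'E'
import numpy as np, cv2
from cell import env
def ray(c,u,v,z):
    d=np.array(c["attitude"])@np.array([(u-c["cx"])/c["fx"],(v-c["cy"])/c["fy"],1.])
    e=np.array(c["eye"]); return e+d*(z-e[2])/d[2]
E
python3 - <<'E'
from h import *
for n in("top","scene"):
    c=env.camera(n); cv2.imwrite(f"pics/{n}0.png",c["image"]); print(n,c["fx"],c["cx"],c["cy"],c["eye"],np.round(c["attitude"],3).tolist())
s=env.sense(); print(s["time"],s["position"],np.round(s["tool_rot"],3).tolist(),s["gripper_width"])
E
```

```text
top 457.9041992853242 244.78477446082144 184.17378141678716 [ 417.91655416 -329.083409    884.92523564] [[0.024, -0.985, 0.17], [-1.0, -0.021, 0.022], [-0.018, -0.17, -0.985]]
scene 355.51204779797956 257.83508190225774 185.79409629633926 [  -9.42445313 -858.81077143  371.15669847] [[0.688, -0.269, 0.674], [-0.726, -0.265, 0.635], [0.007, -0.926, -0.378]]
0.1 [ 246.83360982 -600.94998436  291.45294175] [[0.925, 0.38, -0.001], [0.38, -0.925, 0.001], [-0.0, -0.001, -1.0]] 86.89252276823686
```

View pics/top0.png

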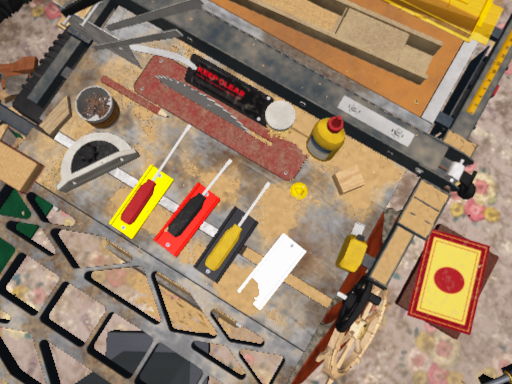

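View pics/scene0.png

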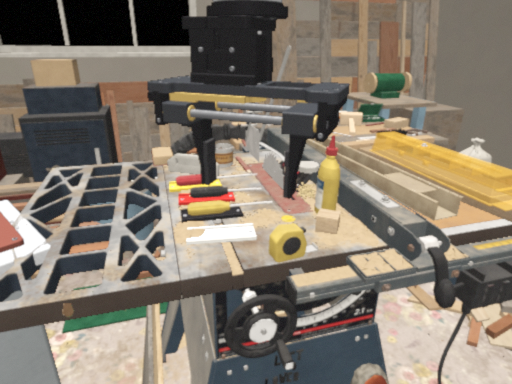

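The top view shows the red driver in the yellow tray (140,200), the black in the red tray (188,218) and the amber in the black tray (228,245). The white tray (272,270) is empty. Next I'll measure them.

```bash
cat > m.py <<'E'
from h import *
import sys
c=env.camera("top"); im=c["image"]; hsv=cv2.cvtColor(im,cv2.COLOR_BGR2HSV)
H,S,V=[hsv[...,i].astype(int) for i in range(3)]
M={"red":((H<6)|(H>172))&(S>150)&(V>90),"yel":(H>18)&(H<34)&(S>150)&(V>110),"blk":(V<60),"wht":(V>215)&(S<40)}
roi=np.zeros(im.shape[:2],bool); roi[150:310,95:310]=1
def blobs():
  for k,m in M.items():
    n,l,st,ct=cv2.connectedComponentsWithStats((m&roi).astype(np.uint8))
    for i in range(1,n):
      if st[i,4]<150: continue
      p=np.argwhere(l==i)[:,::-1].astype(np.float32)
      for z in (15,19):
        w=np.array([ray(c,u,v,z)[:2] for u,v in p],np.float32)
        (x,y),(a,b),t=cv2.minAreaRect(w)
        q=cv2.boxPoints(((x,y),(a,b),t)); e=max((q[1]-q[0],q[2]-q[1]),key=np.linalg.norm); 
        if e[0]<0:e=-e
        print(k,st[i,4],"px",ct[i].round(),"z",z,"ctr",round(x),round(y),"size",round(a),round(b),"ang",round(np.degrees(np.arctan2(e[1],e[0])),1))
blobs()
cv2.imwrite(sys.argv[1],cv2.resize(im[150:300,95:295],None,fx=4,fy=4,interpolation=cv2.INTER_CUBIC))
E
python3 m.py pics/c1.png
```

```text
red 618 px [138. 202.] z 15 ctr 530 -106 size 27 93 ang -30.5
red 618 px [138. 202.] z 19 ctr 530 -107 size 27 92 ang -30.5
red 1372 px [187. 221.] z 15 ctr 498 -200 size 56 138 ang -35.5
red 1372 px [187. 221.] z 19 ctr 498 -201 size 56 137 ang -35.5
yel 1365 px [142. 202.] z 15 ctr 531 -111 size 58 139 ang -32.3
yel 1365 px [142. 202.] z 19 ctr 530 -112 size 57 138 ang -32.3
yel 241 px [298. 190.] z 15 ctr 559 -413 size 32 32 ang 64.0
yel 241 px [298. 190.] z 19 ctr 558 -413 size 32 32 ang 64.0
yel 741 px [223. 247.] z 15 ctr 447 -272 size 29 95 ang -33.6
yel 741 px [223. 247.] z 19 ctr 447 -273 size 29 95 ang -33.6
blk 526 px [188. 213.] z 15 ctr 507 -201 size 26 92 ang -36.4
blk 526 px [188. 213.] z 19 ctr 507 -201 size 26 92 ang -36.4
blk 202 px [216. 236.] z 15 ctr 466 -256 size 6 134 ang -32.8
blk 202 px [216. 236.] z 19 ctr 466 -257 size 6 134 ang -32.8
blk 232 px [237. 250.] z 15 ctr 440 -297 size 7 135 ang -32.9
blk 232 px [237. 250.] z 19 ctr 440 -297 size 7 134 ang -32.9
blk 189 px [115. 296.] z 15 ctr 351 -74 size 97 7 ang 60.0
blk 189 px [115. 296.] z 19 ctr 351 -76 size 97 7 ang 60.0
wht 194 px [125. 178.] z 15 ctr 576 -77 size 49 16 ang 62.1
wht 194 px [125. 178.] z 19 ctr 575 -79 size 49 16 ang 62.1
wht 1958 px [274. 268.] z 15 ctr 405 -363 size 56 139 ang -37.5
wht 1958 px [274. 268.] z 19 ctr 405 -363 size 55 138 ang -37.5
```

View pics/c1.png

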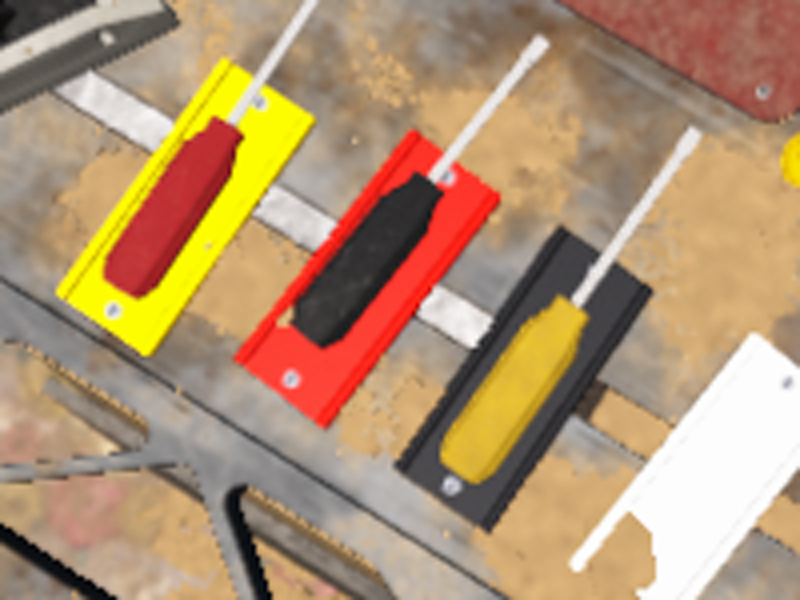

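The crop confirms the layout: each handle lies between the rails, and the axes run about -34° in world. I need to know how tall the mitre gauge and jar by the yellow tray are before the gripper body goes there.

```bash
python3 - <<'E'
from h import *
c=env.camera("scene"); cv2.imwrite("pics/s1.png",cv2.resize(c["image"][125:245,140:300],None,fx=5,fy=5,interpolation=cv2.INTER_CUBIC))
t=env.camera("top")
for n,u,v,z in [("jarlid",97,105,91),("glueTop",337,122,187),("gaugeL",58,190,20),("gaugeR",138,153,20),("gaugeTop",90,135,30),("gaugemid",98,178,20),("tape",355,250,50)]: print(n,ray(t,u,v,z).round(), ray(t,u,v,0).round())
# project check of gauge points for heights
def proj(p):
    d=np.array(c["attitude"]).T@(np.array(p)-c["eye"]); return (c["fx"]*d[0]/d[2]+c["cx"],c["fy"]*d[1]/d[2]+c["cy"])
for u,v in [(58,190),(138,153),(90,135)]:
    print([np.round(proj(ray(t,u,v,z))).tolist() for z in (0,30,60,90)])
E
```

```text
jarlid [695. -38.  91.] [727.  -5.   0.]
glueTop [ 641. -457.  187.] [ 700. -491.    0.]
gaugeL [548.  50.  20.] [551.  59.   0.]
gaugeR [ 624. -100.   20.] [629. -95.   0.]
gaugeTop [656.  -7.  30.] [664.   4.   0.]
gaugemid [573. -26.  20.] [576. -19.   0.]
tape [ 446. -512.   50.] [ 447. -522.    0.]
[[166.0, 170.0], [167.0, 162.0], [167.0, 153.0], [167.0, 145.0]]
[[218.0, 175.0], [218.0, 167.0], [217.0, 158.0], [217.0, 149.0]]
[[206.0, 165.0], [206.0, 157.0], [206.0, 150.0], [205.0, 141.0]]
```

View pics/s1.png

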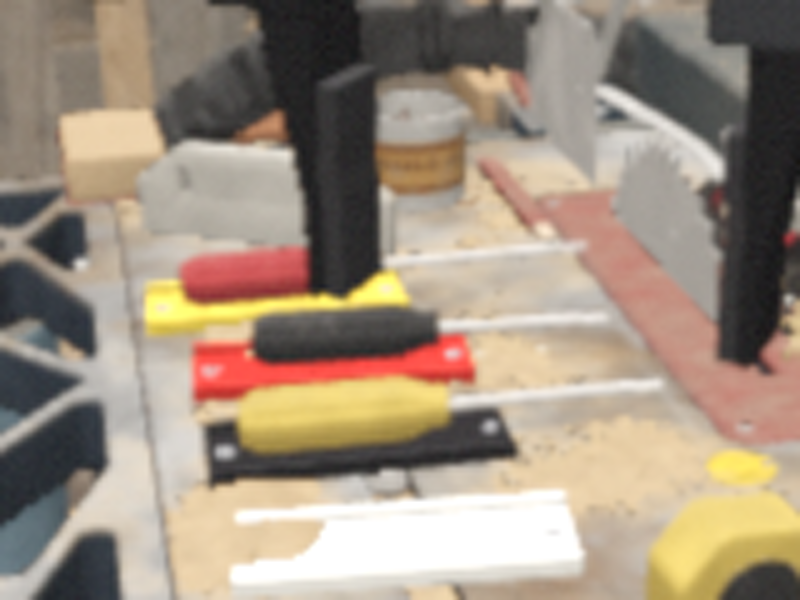

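The gauge is about 60 mm tall (top edge at crop (165,145)), so the body at z of about 88 clears it. First move is amber to white. I'll turn the tool so its x lies along the tray axes, then travel.

Emit:
{"method": "step_arm", "body": {
  "dr": [
    [0,0,10],
    [0,0,10],
    [0,0,10],
    [0,0,10],
    [0,0,10]
  ],
  "translation": [
    [0,0,0],
    [0,0,0],
    [0,0,0],
    [0,0,0],
    [0,0,0]
  ],
  "jaw": [0.4,0.4,0.4,0.4,0.4]
}}

```text
time: 0.88
position: [247.0, -601.1, 292.1]
tool_rot: [[0.883, -0.469, -0.0], [-0.469, -0.883, 0.0], [-0.0, -0.0, -1.0]]
force: [-0.1, 0.4, 0.7]
gripper_width: 61.4
gripper_force: 0.0
```

Emit:
{"method": "step_arm", "body": {
  "dr": [
    [0,0,5.8],
    [0,0,0],
    [0,0,0],
    [0,0,0],
    [0,0,0]
  ],
  "translation": [
    [0,0,0],
    [0,-5,0],
    [0,-5,0],
    [0,-5,0],
    [0,-5,0]
  ],
  "jaw": [0.4,0.4,0.4,0.4,0.4]
}}

```text
time: 1.5
position: [358.0, -432.9, 292.3]
tool_rot: [[0.834, -0.551, 0.0], [-0.551, -0.834, -0.0], [0.0, 0.0, -1.0]]
force: [0.1, 0.3, 1.2]
gripper_width: 60.7
gripper_force: 0.0
```

```bash
cat > d.py <<'E'
from h import *
import sys
# handle centres / tray centres
T={"amber":(447,-273,-33.6),"black":(507,-201,-36.4),"red":(530,-107,-30.5),"tY":(530.5,-111,-32.3),"tR":(498,-200,-35.5),"tB":(453,-276.5,-32.8),"tW":(413,-369,-37.5)}
def rel(*a):
    s=env.sense(); R=np.array(s["tool_rot"]); print("t",s["time"],"pos",s["position"].round(1),"x-ang",np.degrees(np.arctan2(R[1,0],R[0,0])).round(1),"zax",R[:,2].round(3),"w",s["gripper_width"],"gf",s["gripper_force"],"F",s["force"].round(1))
    p=s["position"]; A=np.degrees(np.arctan2(R[1,0],R[0,0]))
    for n in a:
        x,y,ang=T[n] if isinstance(n,str) else n
        d=R.T@np.array([x-p[0],y-p[1],0]); print(n,"cm",(d/10).round(2),"rz",round(A-ang,1),"dz to 88:",round((p[2]-88)/10,2))
if __name__=="__main__": rel(*sys.argv[1:])
E
python3 d.py amber tW
```

```text
t 1.5 pos [ 358.  -432.9  292.3] x-ang -33.5 zax [ 0. -0. -1.] w 60.684387224701226 gf 0.0 F [0.1 0.3 1.2]
amber cm [ -1.39 -18.25  -0.  ] rz 0.1 dz to 88: 20.43
tW cm [ 1.07 -8.36 -0.  ] rz 4.0 dz to 88: 20.43
```

Emit:
{"method": "step_arm", "body": {
  "dr": [
    [0,0,0],
    [0,0,0],
    [0,0,0],
    [0,0,0],
    [0,0,0]
  ],
  "translation": [
    [-0.4,-4.6,0],
    [-0.4,-4.6,0],
    [-0.4,-4.6,0],
    [-0.2,-4.4,4],
    [0,0,5]
  ],
  "jaw": [0.4,0.4,0.4,0.4,0.4]
}}

```text
time: 2.12
position: [448.7, -271.4, 202.4]
tool_rot: [[0.837, -0.546, 0.004], [-0.546, -0.837, -0.0], [0.003, -0.002, -1.0]]
force: [0.2, -1.0, -0.3]
gripper_width: 60.9
gripper_force: 0.0
```

```bash
python3 d.py amber; python3 m.py pics/c2.png | grep -E "yel 7|yel 6"
```

```text
t 2.125 pos [ 448.7 -271.4  202.4] x-ang -33.1 zax [ 0.004 -0.    -1.   ] w 60.88532512151251 gf 0.0 F [ 0.2 -1.  -0.3]
amber cm [-0.06  0.22 -0.  ] rz 0.5 dz to 88: 11.44
```

View pics/c2.png

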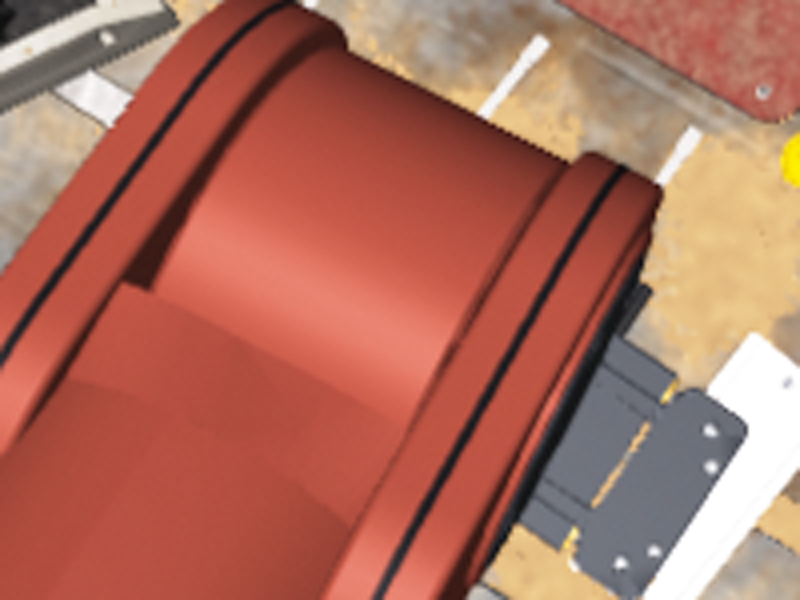

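The arm covers the trays in the top view, so I'll rely on the measured positions. Descending and gripping amber.

Emit:
{"method": "step_arm", "body": {
  "dr": [
    [0,0,0],
    [0,0,0],
    [0,0,0],
    [0,0,0],
    [0,0,0]
  ],
  "translation": [
    [0,0.1,4],
    [0,0,4],
    [0,0,2],
    [0,0,1.1],
    [0,0,0]
  ],
  "jaw": [0.4,0.4,0.4,0.4,0.4]
}}

```text
time: 2.8
position: [445.3, -276.0, 91.4]
tool_rot: [[0.834, -0.552, -0.001], [-0.552, -0.834, 0.0], [-0.001, 0.0, -1.0]]
force: [-0.4, 0.2, 0.1]
gripper_width: 60.9
gripper_force: 0.0
```

```bash
python3 d.py amber; python3 - <<'E'
from h import *
c=env.camera("scene"); cv2.imwrite("pics/s2.png",cv2.resize(c["image"][125:245,140:300],None,fx=5,fy=5,interpolation=cv2.INTER_CUBIC))
E
```

```text
t 2.8 pos [ 445.3 -276.    91.4] x-ang -33.5 zax [-0.001  0.    -1.   ] w 60.90111778936542 gf 0.0 F [-0.4  0.2  0.1]
amber cm [-0.02 -0.34 -0.  ] rz 0.1 dz to 88: 0.34
```

View pics/s2.png

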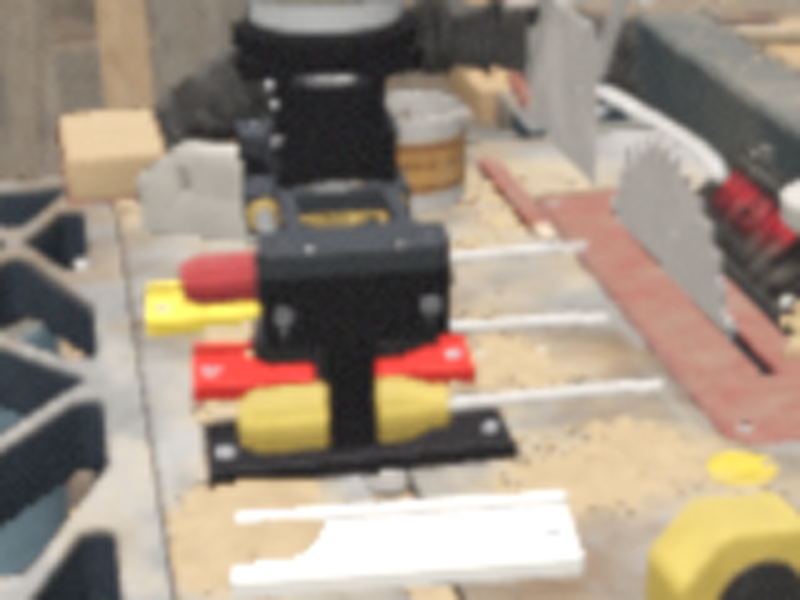

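The fingers straddle the amber handle, which runs from (240,415) to (450,415). I'll nudge into line, close, and lift a little.

Emit:
{"method": "step_arm", "body": {
  "dr": [
    [0,0,0],
    [0,0,0],
    [0,0,0],
    [0,0,0],
    [0,0,0]
  ],
  "translation": [
    [0,-0.3,0.3],
    [0,0,0],
    [0,0,0],
    [0,0,0],
    [0,0,0]
  ],
  "jaw": [0.4,-0.6,-0.6,-0.6,-0.6]
}}

```text
time: 3.48
position: [447.1, -273.2, 88.3]
tool_rot: [[0.834, -0.552, 0.0], [-0.552, -0.834, -0.0], [0.0, -0.0, -1.0]]
force: [-1.2, -0.7, 0.9]
gripper_width: 28.8
gripper_force: 7.7
```

Emit:
{"method": "step_arm", "body": {
  "dr": [
    [0,0,0],
    [0,0,0],
    [0,0,0],
    [0,0,0],
    [0,0,0]
  ],
  "translation": [
    [0,0,0],
    [0,0,0],
    [0,0,-1],
    [0,0,-2],
    [0,0,-3]
  ],
  "jaw": [-0.6,-0.6,-0.6,-0.6,-0.6]
}}

```text
time: 4.1
position: [446.6, -272.9, 148.7]
tool_rot: [[0.834, -0.551, -0.001], [-0.551, -0.834, 0.001], [-0.002, 0.0, -1.0]]
force: [0.8, 0.5, -1.3]
gripper_width: 28.4
gripper_force: 30.0
```

```bash
python3 d.py tW
```

```text
t 4.1 pos [ 446.6 -272.9  148.7] x-ang -33.5 zax [-0.001  0.001 -1.   ] w 28.40618310623379 gf 29.999143481254578 F [ 0.8  0.5 -1.3]
tW cm [ 2.5   9.87 -0.  ] rz 4.0 dz to 88: 6.07
```

Emit:
{"method": "step_arm", "body": {
  "dr": [
    [0,0,0],
    [0,0,0],
    [0,0,0],
    [0,0,4],
    [0,0,0]
  ],
  "translation": [
    [0.9,3.3,0],
    [0.8,3.3,0],
    [0.8,3.3,0],
    [0,0,0],
    [0,0,0]
  ],
  "jaw": [-0.6,-0.6,-0.6,-0.6,-0.6]
}}

```text
time: 4.72
position: [413.3, -369.7, 148.7]
tool_rot: [[0.794, -0.608, 0.0], [-0.608, -0.794, 0.0], [0.0, -0.0, -1.0]]
force: [0.4, 0.3, -0.7]
gripper_width: 28.9
gripper_force: 30.0
```

Emit:
{"method": "step_arm", "body": {
  "dr": [
    [0,0,0],
    [0,0,0],
    [0,0,0],
    [0,0,0],
    [0,0,0]
  ],
  "translation": [
    [0,0,2],
    [0,0,1.5],
    [0,0,1],
    [0,0,0.6],
    [0,0,0]
  ],
  "jaw": [-0.6,-0.6,-0.6,-0.6,-0.6]
}}

```text
time: 5.35
position: [413.3, -369.4, 97.0]
tool_rot: [[0.794, -0.608, -0.0], [-0.608, -0.794, 0.0], [-0.001, -0.0, -1.0]]
force: [-0.3, -0.1, -0.5]
gripper_width: 28.6
gripper_force: 30.0
```

```bash
python3 d.py tW;  python3 - <<'E'
from h import *
c=env.camera("scene"); cv2.imwrite("pics/s3.png",cv2.resize(c["image"][125:245,140:300],None,fx=5,fy=5,interpolation=cv2.INTER_CUBIC))
E
```

```text
t 5.35 pos [ 413.3 -369.4   97. ] x-ang -37.4 zax [-0.  0. -1.] w 28.64955960096866 gf 29.998932480812073 F [-0.3 -0.1 -0.5]
tW cm [-0.05 -0.02  0.  ] rz 0.1 dz to 88: 0.9
```

View pics/s3.png

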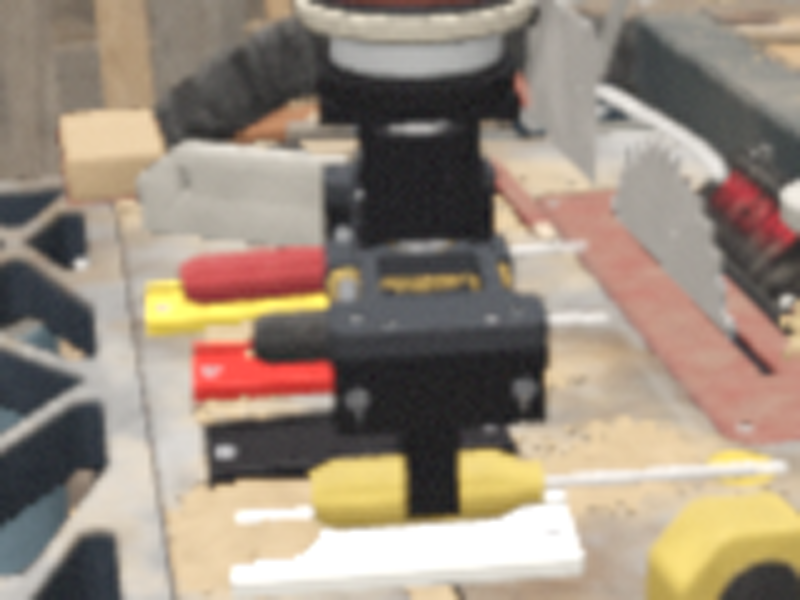

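Level amber is hanging just above the white tray (handle (315–540, 490)). Lowering it, releasing and rising.

Emit:
{"method": "step_arm", "body": {
  "dr": [
    [0,0,0],
    [0,0,0],
    [0,0,0],
    [0,0,0],
    [0,0,0]
  ],
  "translation": [
    [0,0,0.6],
    [0,0,0.2],
    [0,0,0],
    [0,0,0],
    [0,0,0]
  ],
  "jaw": [-0.6,-0.6,-0.6,0.3,0.3]
}}

```text
time: 6.02
position: [413.5, -369.7, 89.5]
tool_rot: [[0.794, -0.608, 0.0], [-0.608, -0.794, -0.0], [0.0, -0.0, -1.0]]
force: [0.0, 1.0, 0.6]
gripper_width: 41.6
gripper_force: 0.0
```

Emit:
{"method": "step_arm", "body": {
  "dr": [
    [0,0,0],
    [0,0,0],
    [0,0,0],
    [0,0,0],
    [0,0,0]
  ],
  "translation": [
    [0,0,0],
    [0,0,0],
    [0,0,-2],
    [0,0,-4],
    [0,0,-4]
  ],
  "jaw": [0.3,0.3,0.3,0.3,0.3]
}}

```text
time: 6.65
position: [413.1, -369.4, 190.2]
tool_rot: [[0.794, -0.608, -0.0], [-0.608, -0.794, 0.0], [-0.001, -0.0, -1.0]]
force: [-0.3, -0.3, -0.1]
gripper_width: 56.8
gripper_force: 0.0
```

```bash
python3 d.py black;  python3 - <<'E'
from h import *
c=env.camera("scene"); cv2.imwrite("pics/s4.png",cv2.resize(c["image"][125:245,140:300],None,fx=5,fy=5,interpolation=cv2.INTER_CUBIC))
E
```

```text
t 6.65 pos [ 413.1 -369.4  190.2] x-ang -37.5 zax [-0.  0. -1.] w 56.79851606018866 gf 0.0 F [-0.3 -0.3 -0.1]
black cm [ -2.79 -19.08   0.  ] rz -1.1 dz to 88: 10.22
```

View pics/s4.png

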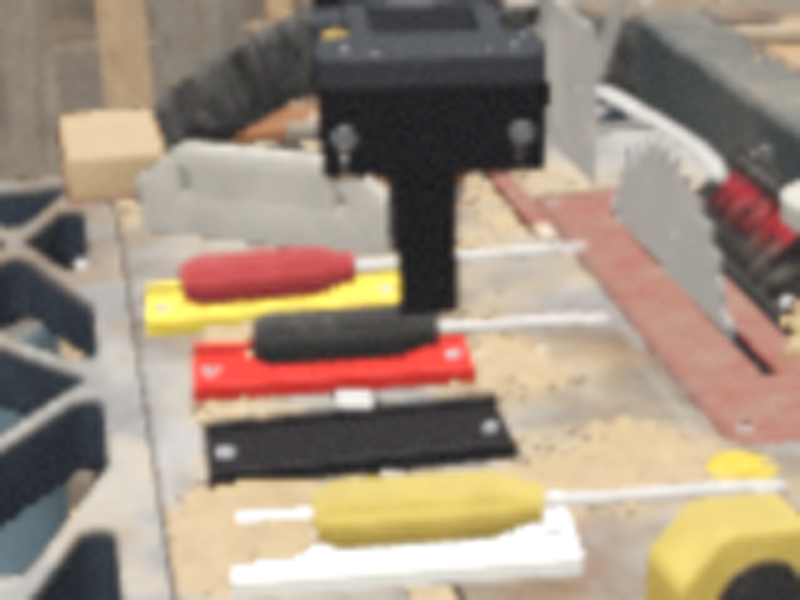

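Amber rests level in the white tray and the black tray is empty. Next is the black driver.

Emit:
{"method": "step_arm", "body": {
  "dr": [
    [0,0,0],
    [0,0,0],
    [0,0,0],
    [0,0,0],
    [0,0,-1.1]
  ],
  "translation": [
    [-0.7,-4.8,0],
    [-0.7,-4.8,0],
    [-0.7,-4.8,0],
    [-0.7,-4.7,0],
    [0,0,0]
  ],
  "jaw": [0.4,0.4,0.4,0.4,0.4]
}}

```text
time: 7.32
position: [509.2, -196.6, 189.3]
tool_rot: [[0.809, -0.587, 0.001], [-0.587, -0.809, 0.001], [-0.0, -0.002, -1.0]]
force: [-0.6, -0.5, -0.9]
gripper_width: 60.6
gripper_force: 0.0
```

Emit:
{"method": "step_arm", "body": {
  "dr": [
    [0,0,0],
    [0,0,0],
    [0,0,0],
    [0,0,0],
    [0,0,0]
  ],
  "translation": [
    [0,0,3],
    [0,0,3],
    [0,0,1.5],
    [0,0,0],
    [0,0,0]
  ],
  "jaw": [0.4,0.4,0.4,0.4,0.4]
}}

```text
time: 7.95
position: [507.9, -201.3, 115.3]
tool_rot: [[0.805, -0.593, 0.001], [-0.593, -0.805, -0.0], [0.001, -0.0, -1.0]]
force: [0.2, -0.1, 0.2]
gripper_width: 61.3
gripper_force: 0.0
```

```bash
python3 d.py black
```

```text
t 7.95 pos [ 507.9 -201.3  115.3] x-ang -36.4 zax [ 0.001 -0.    -1.   ] w 61.27319932233813 gf 0.0 F [ 0.2 -0.1  0.2]
black cm [-0.09  0.03 -0.  ] rz 0.0 dz to 88: 2.73
```

Emit:
{"method": "step_arm", "body": {
  "dr": [
    [0,0,0],
    [0,0,0],
    [0,0,0],
    [0,0,0],
    [0,0,0]
  ],
  "translation": [
    [-0.1,0,1.7],
    [0,0,1],
    [0,0,0],
    [0,0,0],
    [0,0,0]
  ],
  "jaw": [0.4,0.4,0.4,-0.6,-0.6]
}}

```text
time: 8.57
position: [506.7, -200.4, 87.6]
tool_rot: [[0.805, -0.593, 0.001], [-0.593, -0.805, -0.0], [0.001, -0.0, -1.0]]
force: [-0.4, 0.1, 0.3]
gripper_width: 48.3
gripper_force: 0.0
```

Emit:
{"method": "step_arm", "body": {
  "dr": [
    [0,0,0],
    [0,0,0],
    [0,0,0],
    [0,0,0],
    [0,0,0]
  ],
  "translation": [
    [0,0,0],
    [0,0,0],
    [0,0,0],
    [0,0,0],
    [0,0,-1]
  ],
  "jaw": [-0.6,-0.6,-0.6,-0.6,-0.6]
}}

```text
time: 9.2
position: [505.9, -200.1, 96.8]
tool_rot: [[0.805, -0.593, -0.002], [-0.593, -0.805, 0.001], [-0.002, 0.0, -1.0]]
force: [0.5, 0.1, -1.5]
gripper_width: 28.5
gripper_force: 30.0
```

Emit:
{"method": "step_arm", "body": {
  "dr": [
    [0,0,0],
    [0,0,0],
    [0,0,0],
    [0,0,0],
    [0,0,0]
  ],
  "translation": [
    [0,0,-2],
    [0,0,-3],
    [0,0,0],
    [0,0,0],
    [0,0,0]
  ],
  "jaw": [-0.6,-0.6,-0.6,-0.6,-0.6]
}}

```text
time: 9.82
position: [505.9, -200.1, 146.2]
tool_rot: [[0.805, -0.593, -0.002], [-0.593, -0.805, 0.001], [-0.002, 0.0, -1.0]]
force: [0.3, 0.2, -1.9]
gripper_width: 28.2
gripper_force: 30.0
```

```bash
python3 d.py tB
```

```text
t 9.825 pos [ 505.9 -200.1  146.2] x-ang -36.4 zax [-0.002  0.001 -1.   ] w 28.212788953302383 gf 29.999856054782867 F [ 0.3  0.2 -1.9]
tB cm [0.27 9.29 0.  ] rz -3.6 dz to 88: 5.82
```

Emit:
{"method": "step_arm", "body": {
  "dr": [
    [0,0,0],
    [0,0,0],
    [0,0,0],
    [0,0,-3.6],
    [0,0,0]
  ],
  "translation": [
    [0.1,3.1,0],
    [0.1,3.1,0],
    [0.1,3.1,0],
    [0,0,0],
    [0,0,0]
  ],
  "jaw": [-0.6,-0.6,-0.6,-0.6,-0.6]
}}

```text
time: 10.45
position: [453.3, -276.9, 146.5]
tool_rot: [[0.84, -0.542, -0.001], [-0.542, -0.84, 0.001], [-0.001, -0.0, -1.0]]
force: [-0.1, 0.4, -1.5]
gripper_width: 28.6
gripper_force: 30.0
```

Emit:
{"method": "step_arm", "body": {
  "dr": [
    [0,0,0],
    [0,0,0],
    [0,0,0],
    [0,0,0],
    [0,0,0]
  ],
  "translation": [
    [0,0,2],
    [0,0,1.5],
    [0,0,1],
    [0,0,0.5],
    [0,0,0]
  ],
  "jaw": [-0.6,-0.6,-0.6,-0.6,-0.6]
}}

```text
time: 11.08
position: [453.7, -276.9, 97.1]
tool_rot: [[0.841, -0.541, -0.0], [-0.541, -0.841, 0.0], [-0.0, -0.0, -1.0]]
force: [-0.1, 0.2, -0.5]
gripper_width: 28.7
gripper_force: 30.0
```

```bash
python3 d.py tB
```

```text
t 11.075 pos [ 453.7 -276.9   97.1] x-ang -32.8 zax [-0.  0. -1.] w 28.688116091246528 gf 29.999872148036957 F [-0.1  0.2 -0.5]
tB cm [-0.09  0.01  0.  ] rz 0.0 dz to 88: 0.91
```

Emit:
{"method": "step_arm", "body": {
  "dr": [
    [0,0,0],
    [0,0,0],
    [0,0,0],
    [0,0,0],
    [0,0,0]
  ],
  "translation": [
    [0,0,0.6],
    [0,0,0.2],
    [0,0,0],
    [0,0,0],
    [0,0,0]
  ],
  "jaw": [-0.6,-0.6,-0.6,0.3,0.3]
}}

```text
time: 11.7
position: [454.0, -277.1, 89.6]
tool_rot: [[0.841, -0.541, 0.001], [-0.541, -0.841, -0.0], [0.001, -0.0, -1.0]]
force: [-0.5, 0.1, -0.2]
gripper_width: 41.6
gripper_force: 0.0
```

Emit:
{"method": "step_arm", "body": {
  "dr": [
    [0,0,0],
    [0,0,0],
    [0,0,0],
    [0,0,0],
    [0,0,0]
  ],
  "translation": [
    [0,0,0],
    [0,0,0],
    [0,0,-2],
    [0,0,-4],
    [0,0,-4]
  ],
  "jaw": [0.3,0.3,0.3,0.3,0.3]
}}

```text
time: 12.32
position: [453.5, -276.9, 190.2]
tool_rot: [[0.841, -0.541, -0.001], [-0.541, -0.841, 0.0], [-0.001, -0.0, -1.0]]
force: [-0.1, -0.6, 0.1]
gripper_width: 56.2
gripper_force: 0.0
```

```bash
python3 d.py red;  python3 - <<'E'
from h import *
c=env.camera("scene"); cv2.imwrite("pics/s5.png",cv2.resize(c["image"][125:245,140:300],None,fx=5,fy=5,interpolation=cv2.INTER_CUBIC))
E
```

```text
t 12.325 pos [ 453.5 -276.9  190.2] x-ang -32.8 zax [-0.001  0.    -1.   ] w 56.24543068669267 gf 0.0 F [-0.1 -0.6  0.1]
red cm [ -2.76 -18.42   0.  ] rz -2.3 dz to 88: 10.22
```

View pics/s5.png

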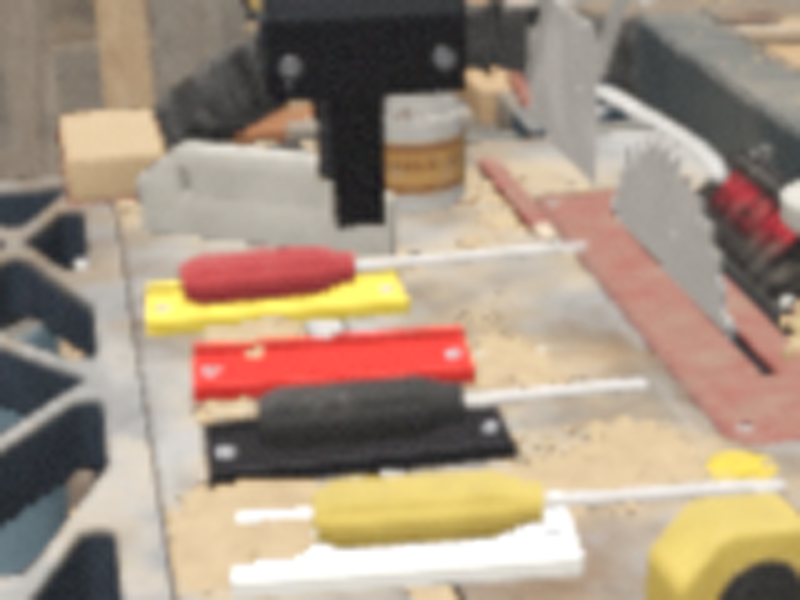

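Black lies level and centred in the black tray. Next is the red driver; I'll descend slowly beside the gauge.

Emit:
{"method": "step_arm", "body": {
  "dr": [
    [0,0,0],
    [0,0,0],
    [0,0,0],
    [0,0,0],
    [0,0,-2.3]
  ],
  "translation": [
    [-0.7,-4.6,0],
    [-0.7,-4.6,0],
    [-0.7,-4.6,0],
    [-0.7,-4.6,0],
    [0,0,0]
  ],
  "jaw": [0.4,0.4,0.4,0.4,0.4]
}}

```text
time: 13.0
position: [531.2, -102.6, 189.3]
tool_rot: [[0.865, -0.501, 0.001], [-0.501, -0.865, 0.002], [-0.0, -0.002, -1.0]]
force: [0.2, -0.4, 0.4]
gripper_width: 61.1
gripper_force: 0.0
```

Emit:
{"method": "step_arm", "body": {
  "dr": [
    [0,0,0],
    [0,0,0],
    [0,0,0],
    [0,0,0],
    [0,0,0]
  ],
  "translation": [
    [0,0,3],
    [0,0,3],
    [0,0,1.5],
    [0,0,0],
    [0,0,0]
  ],
  "jaw": [0.4,0.4,0.4,0.4,0.4]
}}

```text
time: 13.62
position: [530.5, -107.2, 115.3]
tool_rot: [[0.862, -0.507, 0.001], [-0.507, -0.862, -0.0], [0.001, -0.001, -1.0]]
force: [0.6, -0.2, 0.5]
gripper_width: 61.1
gripper_force: 0.0
```

```bash
python3 d.py red;  python3 - <<'E'
from h import *
c=env.camera("scene"); cv2.imwrite("pics/s6.png",cv2.resize(c["image"][105:225,140:300],None,fx=5,fy=5,interpolation=cv2.INTER_CUBIC))
E
```

```text
t 13.625 pos [ 530.5 -107.2  115.3] x-ang -30.5 zax [ 0.001 -0.    -1.   ] w 61.12130606804862 gf 0.0 F [ 0.6 -0.2  0.5]
red cm [-0.05  0.01 -0.  ] rz 0.0 dz to 88: 2.73
```

View pics/s6.png

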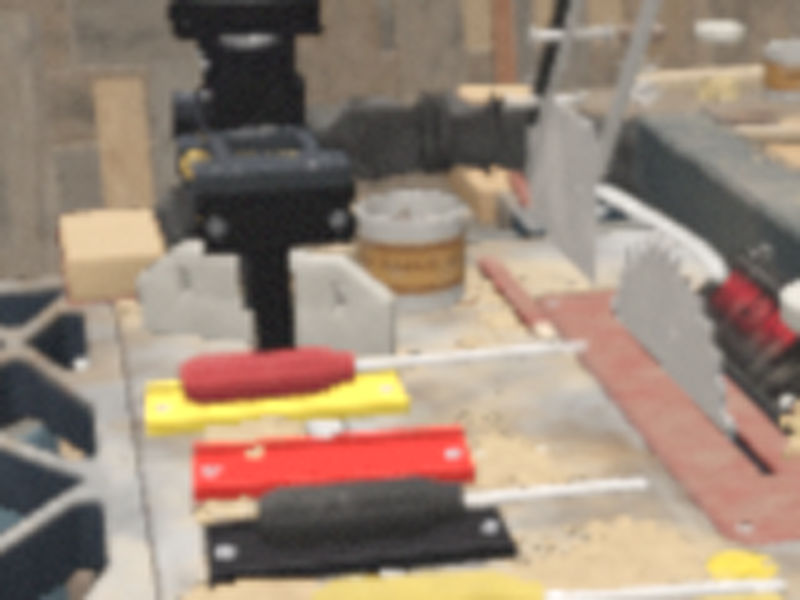

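The gripper is over the red handle (270,370) and the jar is clear behind at (415,250). Descending in small steps.

Emit:
{"method": "step_arm", "body": {
  "dr": [
    [0,0,0],
    [0,0,0],
    [0,0,0],
    [0,0,0],
    [0,0,0]
  ],
  "translation": [
    [0,0,0.9],
    [0,0,0.9],
    [0,0,0.9],
    [0,0,0],
    [0,0,0]
  ],
  "jaw": [0.4,0.4,0.4,0.4,0.4]
}}

```text
time: 14.3
position: [529.9, -107.1, 87.3]
tool_rot: [[0.862, -0.507, -0.0], [-0.507, -0.862, 0.0], [-0.0, -0.0, -1.0]]
force: [0.2, -0.7, -0.7]
gripper_width: 60.8
gripper_force: 0.0
```

Emit:
{"method": "step_arm", "body": {
  "dr": [
    [0,0,0],
    [0,0,0],
    [0,0,0],
    [0,0,0],
    [0,0,0]
  ],
  "translation": [
    [0,0,0],
    [0,0,0],
    [0,0,0],
    [0,0,0],
    [0,0,0]
  ],
  "jaw": [-0.6,-0.6,-0.6,-0.6,-0.6]
}}

```text
time: 14.92
position: [529.8, -107.1, 87.3]
tool_rot: [[0.862, -0.507, -0.0], [-0.507, -0.862, -0.0], [-0.0, 0.0, -1.0]]
force: [0.3, -0.9, 1.5]
gripper_width: 29.0
gripper_force: 30.0
```

Emit:
{"method": "step_arm", "body": {
  "dr": [
    [0,0,0],
    [0,0,0],
    [0,0,0],
    [0,0,0],
    [0,0,0]
  ],
  "translation": [
    [0,0,-1],
    [0,0,-2],
    [0,0,-3],
    [0,0,0],
    [0,0,0]
  ],
  "jaw": [-0.6,-0.6,-0.6,-0.6,-0.6]
}}

```text
time: 15.55
position: [529.5, -107.1, 147.1]
tool_rot: [[0.862, -0.507, -0.0], [-0.507, -0.862, -0.0], [-0.0, 0.0, -1.0]]
force: [-0.5, 0.1, -1.7]
gripper_width: 29.0
gripper_force: 30.0
```

```bash
python3 d.py tR
```

```text
t 15.55 pos [ 529.5 -107.1  147.1] x-ang -30.5 zax [-0. -0. -1.] w 28.96093508054785 gf 29.996260106563568 F [-0.5  0.1 -1.7]
tR cm [1.99 9.61 0.  ] rz 5.0 dz to 88: 5.91
```

Emit:
{"method": "step_arm", "body": {
  "dr": [
    [0,0,0],
    [0,0,0],
    [0,0,0],
    [0,0,5],
    [0,0,0]
  ],
  "translation": [
    [0.6,3.2,0],
    [0.7,3.2,0],
    [0.7,3.2,0],
    [0,0,0],
    [0,0,0]
  ],
  "jaw": [-0.6,-0.6,-0.6,-0.6,-0.6]
}}

```text
time: 16.18
position: [497.7, -200.0, 146.3]
tool_rot: [[0.814, -0.58, -0.002], [-0.58, -0.814, 0.001], [-0.002, 0.0, -1.0]]
force: [-0.3, 1.5, -1.9]
gripper_width: 29.0
gripper_force: 30.0
```

Emit:
{"method": "step_arm", "body": {
  "dr": [
    [0,0,0],
    [0,0,0],
    [0,0,0],
    [0,0,0],
    [0,0,0]
  ],
  "translation": [
    [0,0,2],
    [0,0,1.5],
    [0,0,1],
    [0,0,0.6],
    [0,0,0]
  ],
  "jaw": [-0.6,-0.6,-0.6,-0.6,-0.6]
}}

```text
time: 16.8
position: [498.3, -199.9, 96.0]
tool_rot: [[0.815, -0.58, -0.001], [-0.58, -0.815, 0.0], [-0.001, 0.0, -1.0]]
force: [-0.3, 0.2, -0.7]
gripper_width: 28.5
gripper_force: 30.0
```

```bash
python3 d.py tR
```

```text
t 16.8 pos [ 498.3 -199.9   96. ] x-ang -35.5 zax [-0.001  0.    -1.   ] w 28.528763365570438 gf 29.996242225170135 F [-0.3  0.2 -0.7]
tR cm [-0.02  0.02  0.  ] rz 0.0 dz to 88: 0.8
```

Emit:
{"method": "step_arm", "body": {
  "dr": [
    [0,0,0],
    [0,0,0],
    [0,0,0],
    [0,0,0],
    [0,0,0]
  ],
  "translation": [
    [0,0,0.6],
    [0,0,0.1],
    [0,0,0],
    [0,0,0],
    [0,0,0]
  ],
  "jaw": [-0.6,-0.6,-0.6,0.3,0.3]
}}

```text
time: 17.42
position: [498.5, -200.0, 89.5]
tool_rot: [[0.814, -0.58, 0.0], [-0.58, -0.814, -0.0], [0.0, -0.0, -1.0]]
force: [1.3, -0.8, -0.1]
gripper_width: 41.7
gripper_force: 0.0
```

Emit:
{"method": "step_arm", "body": {
  "dr": [
    [0,0,0],
    [0,0,0],
    [0,0,0],
    [0,0,0],
    [0,0,0]
  ],
  "translation": [
    [0,0,0],
    [0,0,0],
    [0,0,-2],
    [0,0,-4],
    [0,0,-4]
  ],
  "jaw": [0.3,0.3,0.3,0.3,0.3]
}}

```text
time: 18.05
position: [498.1, -199.9, 190.2]
tool_rot: [[0.814, -0.58, -0.001], [-0.58, -0.814, 0.0], [-0.001, 0.0, -1.0]]
force: [0.3, -0.2, 0.5]
gripper_width: 56.5
gripper_force: 0.0
```

Emit:
{"method": "step_arm", "body": {
  "dr": [
    [0,0,0],
    [0,0,0],
    [0,0,0],
    [0,0,0],
    [0,0,2]
  ],
  "translation": [
    [0.8,4.7,0],
    [0.7,4.7,0],
    [0.7,4.7,0],
    [0.7,4.6,0],
    [0,0,0]
  ],
  "jaw": [0.3,0.3,0.3,0.3,0.3]
}}

```text
time: 18.68
position: [410.8, -372.8, 189.2]
tool_rot: [[0.789, -0.614, -0.001], [-0.614, -0.789, -0.001], [0.0, 0.002, -1.0]]
force: [0.3, 1.4, -0.7]
gripper_width: 56.7
gripper_force: 0.0
```

```bash
sed -i 's/"amber":([^)]*)/"amber":(413.4,-369.5,-37.5)/' d.py; python3 d.py amber;  python3 - <<'E'
from h import *
c=env.camera("scene"); cv2.imwrite("pics/s7.png",cv2.resize(c["image"][125:245,140:300],None,fx=5,fy=5,interpolation=cv2.INTER_CUBIC))
E
```

```text
t 18.675 pos [ 410.8 -372.8  189.2] x-ang -37.9 zax [-0.001 -0.001 -1.   ] w 56.693934494935846 gf 0.0 F [ 0.3  1.4 -0.7]
amber cm [ 0.   -0.42 -0.  ] rz -0.4 dz to 88: 10.12
```

View pics/s7.png

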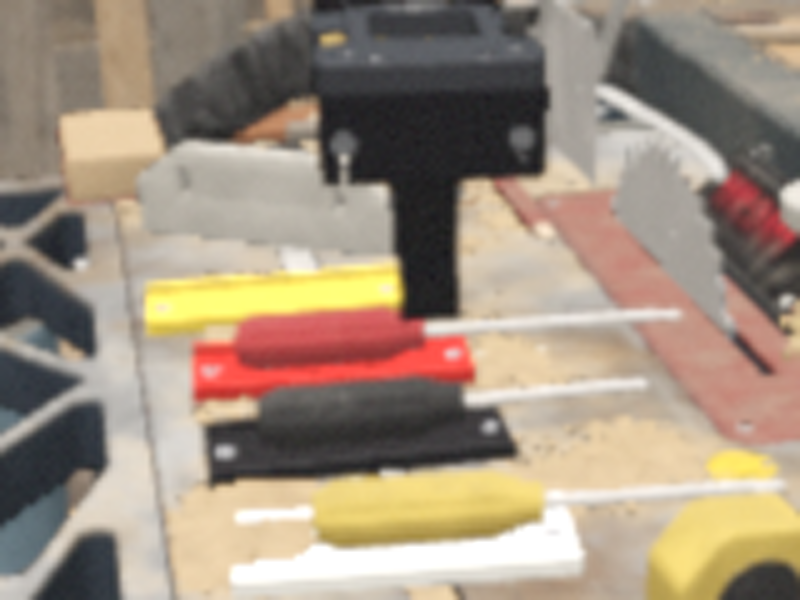

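Red is in the red tray (330,335) and the yellow tray is free. The fast sideways move overshot briefly, as before, and that settles. Picking up amber again.

Emit:
{"method": "step_arm", "body": {
  "dr": [
    [0,0,0],
    [0,0,0],
    [0,0,0],
    [0,0,0],
    [0,0,0]
  ],
  "translation": [
    [0,0,0],
    [0,0,4],
    [0,0,4],
    [0,0,1],
    [0,0,0]
  ],
  "jaw": [0.4,0.4,0.4,0.4,0.4]
}}

```text
time: 19.35
position: [414.1, -368.4, 99.5]
tool_rot: [[0.795, -0.607, -0.0], [-0.607, -0.795, 0.001], [-0.001, -0.0, -1.0]]
force: [0.0, 0.6, 0.4]
gripper_width: 61.0
gripper_force: 0.0
```

```bash
python3 d.py amber
```

```text
t 19.35 pos [ 414.1 -368.4   99.5] x-ang -37.4 zax [-0.     0.001 -1.   ] w 60.99221776573285 gf 0.0 F [0.  0.6 0.4]
amber cm [ 0.01  0.12 -0.  ] rz 0.1 dz to 88: 1.15
```

Emit:
{"method": "step_arm", "body": {
  "dr": [
    [0,0,0],
    [0,0,0],
    [0,0,0],
    [0,0,0],
    [0,0,0]
  ],
  "translation": [
    [0,0.1,0.8],
    [0,0,0.3],
    [0,0,0],
    [0,0,0],
    [0,0,0]
  ],
  "jaw": [0.4,0.4,-0.6,-0.6,-0.6]
}}

```text
time: 19.98
position: [413.0, -370.0, 88.5]
tool_rot: [[0.794, -0.608, 0.0], [-0.608, -0.794, -0.0], [0.0, 0.0, -1.0]]
force: [-0.4, 0.5, -0.6]
gripper_width: 38.9
gripper_force: 0.0
```

Emit:
{"method": "step_arm", "body": {
  "dr": [
    [0,0,0],
    [0,0,0],
    [0,0,0],
    [0,0,0],
    [0,0,0]
  ],
  "translation": [
    [0,0,0],
    [0,0,0],
    [0,0,-2],
    [0,0,-3],
    [0,0,-3]
  ],
  "jaw": [-0.6,-0.6,-0.6,-0.6,-0.6]
}}

```text
time: 20.6
position: [412.6, -369.7, 168.9]
tool_rot: [[0.794, -0.608, -0.001], [-0.608, -0.794, 0.0], [-0.001, -0.0, -1.0]]
force: [0.8, -0.8, -0.7]
gripper_width: 28.6
gripper_force: 30.0
```

```bash
python3 d.py tY
```

```text
t 20.6 pos [ 412.6 -369.7  168.9] x-ang -37.5 zax [-0.001  0.    -1.   ] w 28.565956630634535 gf 29.999849796295166 F [ 0.8 -0.8 -0.7]
tY cm [-6.380e+00 -2.771e+01  1.000e-02] rz -5.2 dz to 88: 8.09
```

Emit:
{"method": "step_arm", "body": {
  "dr": [
    [0,0,0],
    [0,0,0],
    [0,0,0],
    [0,0,0],
    [0,0,0]
  ],
  "translation": [
    [-1,-4,0],
    [-1,-4,0],
    [-1,-4,0],
    [-1,-4,0],
    [-1,-4,0]
  ],
  "jaw": [-0.6,-0.6,-0.6,-0.6,-0.6]
}}

```text
time: 21.22
position: [495.1, -179.5, 168.2]
tool_rot: [[0.794, -0.608, -0.0], [-0.608, -0.794, 0.0], [-0.0, 0.0, -1.0]]
force: [0.7, -0.3, -1.1]
gripper_width: 28.6
gripper_force: 30.0
```

Emit:
{"method": "step_arm", "body": {
  "dr": [
    [0,0,0],
    [0,0,0],
    [0,0,0],
    [0,0,-5.2],
    [0,0,0]
  ],
  "translation": [
    [-0.7,-3.5,0],
    [-0.4,-2.6,0],
    [-0.3,-1.6,0],
    [0,0,0],
    [0,0,2]
  ],
  "jaw": [-0.6,-0.6,-0.6,-0.6,-0.6]
}}

```text
time: 21.85
position: [531.5, -111.7, 149.2]
tool_rot: [[0.846, -0.533, 0.003], [-0.533, -0.846, -0.001], [0.003, -0.001, -1.0]]
force: [-0.3, -0.0, -1.4]
gripper_width: 28.7
gripper_force: 30.0
```

Emit:
{"method": "step_arm", "body": {
  "dr": [
    [0,0,0],
    [0,0,0],
    [0,0,0],
    [0,0,0],
    [0,0,0]
  ],
  "translation": [
    [0,0,2],
    [0,0,2],
    [0,0,1],
    [0,0,0],
    [0,0,0]
  ],
  "jaw": [-0.6,-0.6,-0.6,-0.6,-0.6]
}}

```text
time: 22.48
position: [531.0, -111.3, 99.0]
tool_rot: [[0.845, -0.534, 0.001], [-0.534, -0.845, -0.0], [0.001, -0.0, -1.0]]
force: [-0.1, 0.5, -0.6]
gripper_width: 28.7
gripper_force: 30.0
```

```bash
python3 d.py tY
```

```text
t 22.475 pos [ 531.  -111.3   99. ] x-ang -32.3 zax [ 0.001 -0.    -1.   ] w 28.656636762341936 gf 29.999992847442627 F [-0.1  0.5 -0.6]
tY cm [-0.06 -0.   -0.  ] rz 0.0 dz to 88: 1.1
```

Lowering, releasing, rising, then moving aside for a clear top view.

Emit:
{"method": "step_arm", "body": {
  "dr": [
    [0,0,0],
    [0,0,0],
    [0,0,0],
    [0,0,0],
    [0,0,0]
  ],
  "translation": [
    [0,0,0.7],
    [0,0,0.3],
    [0,0,0],
    [0,0,0],
    [0,0,0]
  ],
  "jaw": [-0.6,-0.6,-0.6,0.3,0.3]
}}

```text
time: 23.1
position: [530.6, -111.1, 88.2]
tool_rot: [[0.846, -0.534, 0.0], [-0.534, -0.846, 0.0], [0.0, -0.0, -1.0]]
force: [-0.1, 0.2, 0.5]
gripper_width: 41.7
gripper_force: 0.0
```

Emit:
{"method": "step_arm", "body": {
  "dr": [
    [0,0,0],
    [0,0,0],
    [0,0,0],
    [0,0,0],
    [0,0,0]
  ],
  "translation": [
    [0,0,0],
    [0,0,0],
    [0,0,-2],
    [0,0,-5],
    [0,0,-5]
  ],
  "jaw": [0.3,0.3,0.3,0.3,0.3]
}}

```text
time: 23.72
position: [530.2, -111.1, 209.4]
tool_rot: [[0.846, -0.534, -0.001], [-0.534, -0.846, 0.0], [-0.001, 0.0, -1.0]]
force: [1.3, -0.4, -0.5]
gripper_width: 56.8
gripper_force: 0.0
```

Emit:
{"method": "step_arm", "body": {
  "dr": [
    [0,0,0],
    [0,0,0],
    [0,0,0],
    [0,0,0],
    [0,0,0]
  ],
  "translation": [
    [0,0,-5],
    [0,5,-4],
    [0,5,0],
    [0,5,0],
    [0,5,0]
  ],
  "jaw": [0.3,0.3,0.3,0.3,0.3]
}}

```text
time: 24.35
position: [423.4, -280.5, 297.5]
tool_rot: [[0.846, -0.534, 0.001], [-0.534, -0.846, -0.0], [0.001, -0.0, -1.0]]
force: [1.3, -0.8, -0.0]
gripper_width: 56.6
gripper_force: 0.0
```

Emit:
{"method": "step_arm", "body": {
  "dr": [
    [0,0,0],
    [0,0,0],
    [0,0,0],
    [0,0,0],
    [0,0,0]
  ],
  "translation": [
    [0,5,0],
    [0,5,0],
    [0,5,0],
    [0,5,0],
    [0,5,0]
  ],
  "jaw": [0.3,0.3,0.3,0.3,0.3]
}}

```text
time: 24.98
position: [290.0, -491.8, 297.4]
tool_rot: [[0.846, -0.534, 0.0], [-0.534, -0.846, -0.0], [0.0, 0.0, -1.0]]
force: [0.4, -0.8, 0.3]
gripper_width: 56.5
gripper_force: 0.0
```

Emit:
{"method": "step_arm", "body": {
  "dr": [
    [0,0,0],
    [0,0,0],
    [0,0,0],
    [0,0,0],
    [0,0,0]
  ],
  "translation": [
    [1,5,0],
    [1,5,0],
    [1,5,0],
    [0,0,0],
    [0,0,0]
  ],
  "jaw": [0.3,0.3,0.3,0.3,0.3]
}}

```text
time: 25.6
position: [236.6, -633.1, 296.8]
tool_rot: [[0.846, -0.534, 0.0], [-0.534, -0.846, 0.001], [-0.001, -0.001, -1.0]]
force: [0.5, 0.3, 0.6]
gripper_width: 56.5
gripper_force: 0.0
```

```bash
python3 d.py; python3 m.py pics/c8.png; python3 - <<'E'
from h import *
c=env.camera("top"); cv2.imwrite("pics/t8.png",c["image"])
E
```

```text
t 25.6 pos [ 236.6 -633.1  296.8] x-ang -32.3 zax [ 0.     0.001 -1.   ] w 56.462166415008106 gf 0.0 F [0.5 0.3 0.6]
red 2017 px [186. 219.] z 15 ctr 498 -200 size 56 138 ang -35.5
red 2017 px [186. 219.] z 19 ctr 498 -201 size 56 137 ang -35.5
yel 2046 px [141. 202.] z 15 ctr 531 -111 size 58 139 ang -32.3
yel 2046 px [141. 202.] z 19 ctr 530 -112 size 57 138 ang -32.3
yel 241 px [298. 190.] z 15 ctr 559 -413 size 32 32 ang 64.0
yel 241 px [298. 190.] z 19 ctr 558 -413 size 32 32 ang 64.0
blk 203 px [216. 236.] z 15 ctr 466 -256 size 6 135 ang -32.8
blk 203 px [216. 236.] z 19 ctr 465 -257 size 6 135 ang -32.8
blk 672 px [226. 242.] z 15 ctr 455 -276 size 30 95 ang -32.4
blk 672 px [226. 242.] z 19 ctr 455 -276 size 30 94 ang -32.4
blk 232 px [237. 250.] z 15 ctr 440 -297 size 7 135 ang -32.9
blk 232 px [237. 250.] z 19 ctr 440 -297 size 7 134 ang -32.9
blk 189 px [115. 296.] z 15 ctr 351 -74 size 97 7 ang 60.0
blk 189 px [115. 296.] z 19 ctr 351 -76 size 97 7 ang 60.0
wht 150 px [220. 174.] z 15 ctr 588 -262 size 5 120 ang -35.8
wht 150 px [220. 174.] z 19 ctr 587 -262 size 5 120 ang -35.8
wht 194 px [125. 178.] z 15 ctr 576 -77 size 49 16 ang 62.1
wht 194 px [125. 178.] z 19 ctr 575 -79 size 49 16 ang 62.1
wht 1958 px [274. 268.] z 15 ctr 405 -363 size 56 139 ang -37.5
wht 1958 px [274. 268.] z 19 ctr 405 -363 size 55 138 ang -37.5
```

View pics/t8.png

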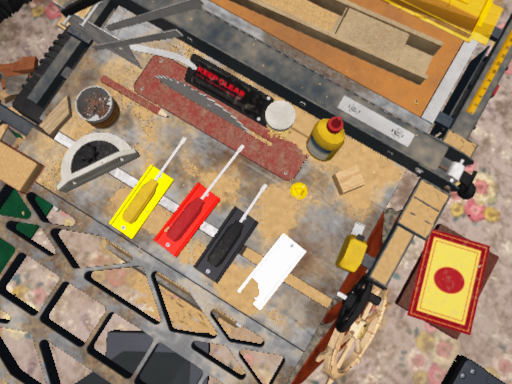

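Each driver lies centred in the tray of its own colour: yellow (142,202), red (187,220), black (226,243). The jar, glue bottle and tape measure haven't moved. Handing in.

```bash
python3 -c "
from cell import env
print(env.close_job())"
```

```text
the job is handed in; nothing more can be done
None
```

The job is handed in at about 26 s of the 93 s allowed: the final top view shows each screwdriver lying in the tray of its own colour with the jar, glue bottle and tape measure where they were, but the hand-in returned no verdict.

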